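# Refit the keyed handle of a flower press and close the press

### The arm

A 6-joint arm with a two-finger parallel gripper is mounted at the origin on the work surface. World frame = base frame: x ahead of the robot, y to its left, z up, the work surface at z = 0. Lengths are in m, angles in rad, forces in N, time in s.
With the tool pointing down it reaches from about 0.275 to 1 m from the base axis. Payload 8.4 kg.
Tool frame: the origin (TCP) lies at the very end of the fingers, on their centre line; the grasp point (between the pads) lies ctrl.tcp_to_grasp behind it (ctrl.tcp_to_grasp is the distance from the TCP to the grasp point, in m); z points along the fingers, y is the line along which they close (so a half turn about z gives the same grasp; the last joint's range is limited). The gripper opens to 85 mm and grips with 20 to 120 N. Pads are 22 mm wide; open, the fingers measure 114 mm over their backs; the gripper's body (76 mm by 85 mm) begins 54 mm behind the grasp point. The pads swing forward as they close: fully open they stand 13 mm farther back than shut.
Start: joints at [1.163, 0.353, 1.633, -0, 1.155, -0.002], TCP at [0.247, 0.574, 0.231] pointing down, gripper open.
Joint ranges: [-2.63, 2.63], [-0.92, 2.1], [0.06, 2.66], [-1.3, 4.44], [0, 2.69], [-3.02, 3.02]. Speed limits (rad/s): [2.22, 2.22, 2.79, 3.14, 3.14, 3.14].

### API

Orientations are given as [roll, pitch, yaw] about the fixed x, y, z axes, in that order (R = Rz(yaw) Ry(pitch) Rx(roll)).
In Python, from rig import ctrl, eyes gives the robot as it stands.
- The arm moves only by the tool arm_command, never from a script. Its arguments are lists of equal length, an entry for each row: "twist": the turn, a rotation vector about the tool's x, y, z in rad, a list of three; "xyz": the shift along the tool's x, y, z in cm, a list of three; "hand": the gripper command: -1 is shut, 1 is fully open, values between are in proportion. A call has 1 to 8 rows; each row shifts and turns the commanded pose from where the row before left it, along the tool's axes as they then stand; what a row does not reach is not made up. A row lasts 1/8 s, in which the tool goes at most 62.5 mm and 10.7 degrees, less where a joint would pass 70% of its speed; a pose out of reach is approached as far as the arm can. A call is refused whole if a number of a shift passes 6.25 or a number of a turn 0.188, either way. A call with a gripper value outside its range is refused whole. The fingers move at their own pace and stop on an object; "grip_force" is the grip in N (left out, the last holds). Time passes only in rows, so rows that do not move let the fingers close. It gives the time, the measured TCP pose, the force, the opening and the grip force at its end, in the units of the state.
- ctrl.read_state(): the state, without advancing time (a new reading comes with each control period).
- eyes.snapshot(name): name is "side" or "top"; returns the picture (420x560x3 uint8, red, green, blue); there is no depth.
- eyes.camera_info(name): a dict with "camera_matrix" (3x3 intrinsics, pixels), "rvec" (rotation vector, rad) and "tvec" (3), from world to camera coordinates, as OpenCV has them. Camera axes: x right, y down, z forward; pixel columns grow to the right and rows downward; lengths in m; the calibration is good to about 2 mm. A picture is of the moment at which its call begins. camera_info takes no time and is no camera call.
- ctrl.finish_job(): hands the job in; it is judged then, once.
The state is a dict: "time_s": time; "q": joint angles; "dq": joint speeds; "joint_efforts": joint torques, N m; "position": TCP position; "ee_rot": TCP orientation; "force": force on the tool from outside, world axes, zero at the start; "torque": the same for the moment, N m; "opening": finger opening in m; "finger_force": force on a finger pad.
Only numpy, scipy, OpenCV 4.12 (cv2) and the standard library are available. Lean on these libraries where they do the work, as an engineer would, in place of code of your own. Each camera call takes 0.05 s, during which the arm holds its last target. There are 200 camera calls.

### The job

The flower press has lost its handle: fit the loose metal handle, upright, onto the press's flat-sided spindle with its long wing over the spindle's pointer so that it sits fully home on the collar. Then turn the spindle clockwise (seen from above) with the handle until it stops, so that the press is closed, and let go, leaving the handle on the spindle. Do not disturb the tape roll, mallet, stencil cards or flower jar.

Things in the scene. Friction and masses are not known exactly. Their poses are not given: they have to be found in the camera images.
- handle: Loose bare-aluminium handle lying upright on the table, about 160 g (varies). Hub 32 mm high, 45 mm wide across two parallel flat sides (at y = +-22.5 mm, from x = -12 to +22.5 mm): grip it across y. Origin: on the axis of its D-shaped bore, at the hub's underside. x = along the long wing, z = up. Fitted home, its origin is at spindle_seat and its x along that point's x.
- handle_bore (a point): Mouth of the handle's D-shaped bore, on its axis at the hub's top, 32 mm above the underside. The bore goes right through along z: round, radius 14.5 mm, with one flat wall at x = +7.3 mm (the long wing's side). Axes as handle.
- handle_nose (a point): Tip of the handle's long wing: 80.5 mm along the handle's +x from the bore axis, 16 mm above the underside. The wing is 14 mm wide and 20 mm high (6 to 26 mm above the underside). Opposite it a stub wing 24 mm wide reaches 41.5 mm along -x.
- press: Flower press fixed on the table: wooden base 200 x 240 x 22 mm (x, y, z), steel bridge 40 mm wide (x), 226 mm long (y), its top at 95 mm (nuts near its ends to 103 mm); below it a wooden pressing board that sinks 6 mm as the spindle turns. Origin: centre of the base's underside; z up. The spindle stands on the axis x = y = 0.
- spindle_seat (a point): Point on the spindle's axis, on top of its round collar (42 mm diameter), 120 mm above the table: the handle's underside rests here when fully home. x = the way the shaft's flat faces and the pointer points; z = up. The frame turns with the spindle. The handle fits about 1.3 mm loose all round and some 0.15 rad in angle.
- spindle_top (a point): Centre of the end of the steel D-shaped shaft, 30 mm above spindle_seat, same axes. The shaft has radius 13 mm and one flat 6 mm from the axis on the +x side; its top 3 mm are chamfered by 3 mm.
- pointer_tip (a point): Tip of the steel pointer bar on the spindle's collar, 60 mm from the axis on the flat's side (+x of spindle_seat), 10 mm wide, its top 4 mm below the collar's top. Turns with the spindle.
- spindle (a joint): Rotation of the press spindle (rad), growing clockwise seen from above: from 0 (open) to 1.2 at the hard stop (press closed). It starts between 0 and 0.25. Friction about 0.12 N m; it stays where it is left.
- tape: Bystander: cardboard-brown roll of tape standing flat, 96 mm diameter, 48 mm high, loose. Origin: centre of its underside.
- mallet: Bystander: wooden mallet, 220 mm long, lying on the table along its own x, loose. Origin: on the underside near its middle.
- stencils: Bystander: stack of blue-grey stencil cards, 90 x 130 x 10 mm, loose. Origin: centre of its underside.
- jar: Bystander: glass jar of cut flowers, 68 mm diameter, 75 mm high, flowers to 115 mm, loose. Origin: centre of its underside.
Mind the look-alikes: they are no part of the job. There is more than one size of the handle; the job needs the smallest.

How it is judged:
On the way:
1. the handle sits fully home on the spindle while the press is still open (spindle below 0.6 rad) (z of handle in the frame of spindle_seat between -0.004 and 0.004 m and horizontal distance between handle and spindle_seat below 0.006 m and angle between the x axis of handle and the x axis of spindle_seat, either way round below 0.3 rad and x of handle_nose in the frame of spindle_seat above 0.06 m and angle between handle's own z axis and vertical below 0.1 rad and value of joint spindle below 0.6 rad), for 0.1 s.
At the end, for the whole second after the job is handed in: The handle is upright (within 0.1 rad) on the spindle, its underside within 4 mm of the collar and within 6 mm of the axis, its long wing along the pointer within 0.3 rad, at rest and let go; the spindle stands past 1.0 rad (stop at 1.2) (z of handle in the frame of spindle_seat between -0.004 and 0.004 m and horizontal distance between handle and spindle_seat below 0.006 m and angle between the x axis of handle and the x axis of spindle_seat, either way round below 0.3 rad and x of handle_nose in the frame of spindle_seat above 0.06 m and angle between handle's own z axis and vertical below 0.1 rad and value of joint spindle above 1 rad and linear speed of handle below 0.02 m/s); the robot touches nothing.
It fails at once if the tape is moved more than 30 mm (distance of tape from where it was at the start of the episode above 0.03 m).
It fails at once if the mallet is moved more than 30 mm (distance of mallet from where it was at the start of the episode above 0.03 m).
It fails at once if the stencils is moved more than 30 mm (distance of stencils from where it was at the start of the episode above 0.03 m).
It fails at once if the jar is moved more than 30 mm (distance of jar from where it was at the start of the episode above 0.03 m).
It also fails if it takes over 43 s, if anything falls off the work surface, if the arm or the gripper's body presses on something with over 40 N, if the wrist force passes 120 N, or if a joint passes its speed limit or range.

## Working session

There is one attempt and no reset: what is moved stays moved. The work goes in short steps, Python scripts to look and compute and a tool call to move; the robot and the scene stay as the last step left them, time stands still between calls to the robot, and variables do not carry over. Pictures are saved under pics/ and viewed, at most 10 in all, crops included, and the job is handed in when it is done.

Besides the shell and the picture viewer there is one more tool, called by a JSON object that holds its "api" and its "payload", one argument or row to a line. arm_command: Moves the arm, as the interface text tells. Its arguments: {"type":"object","properties":{"twist":{"type":"array","items":{"type":"array","items":{"type":"number"}}},"xyz":{"type":"array","items":{"type":"array","items":{"type":"number"}}},"hand":{"type":"array","items":{"type":"number"}},"grip_force":{"type":"number"}},"required":["twist","xyz","hand"]}

```bash
mkdir -p pics; python3 - <<'E'
from rig import ctrl, eyes
import cv2
for n in("top","side"):
    im=eyes.snapshot(n); cv2.imwrite(f"pics/{n}0.png",im[:,:,::-1])
    print(eyes.camera_info(n))
print(ctrl.read_state(),ctrl.tcp_to_grasp)
E
```

```text
{'camera_matrix': array([[385.25264666,   0.        , 281.889601  ],
       [  0.        , 385.25264666, 211.25020713],
       [  0.        ,   0.        ,   1.        ]]), 'rvec': array([ 2.17046034, -2.13593669,  0.17174569]), 'tvec': array([0.14163664, 0.52580679, 1.07471634])}
{'camera_matrix': array([[418.4798867 ,   0.        , 281.59291811],
       [  0.        , 418.4798867 , 204.0686759 ],
       [  0.        ,   0.        ,   1.        ]]), 'rvec': array([ 2.07595875, -0.0497683 ,  0.01679658]), 'tvec': array([-0.50043672,  0.17502108,  0.98403681])}
{'time_s': 0.1, 'q': array([ 1.16259637e+00,  3.53568341e-01,  1.63407625e+00, -2.45863792e-05,
        1.15520098e+00, -2.41140107e-03]), 'dq': array([-0.00078588, -0.0002802 , -0.00108641,  0.00013891, -0.00053795,
       -0.00107701]), 'joint_efforts': array([-2.85464812e-04, -6.06353545e+01, -3.42816854e+01, -2.34058070e-04,
        4.00182966e-03, -5.39514451e-05]), 'position': array([0.2465548 , 0.57383771, 0.23063629]), 'ee_rot': array([-3.14033968e+00,  1.94596781e-05,  2.73581405e+00]), 'force': array([-1.02076494, -0.48156285, -0.08334153]), 'torque': array([-0.02987053, -0.00104762,  0.0057662 ]), 'finger_force': 0.0, 'opening': 0.08556051085802098} 0.0187
```

View pics/top0.png

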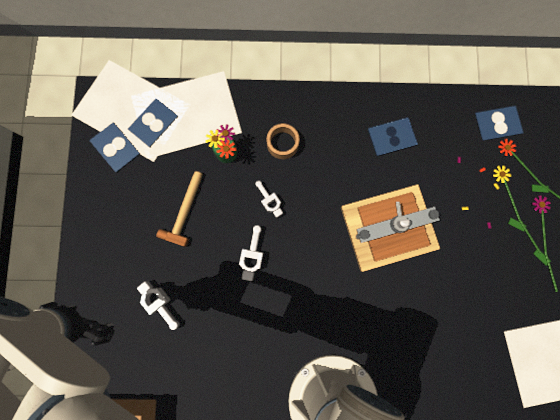

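View pics/side0.png

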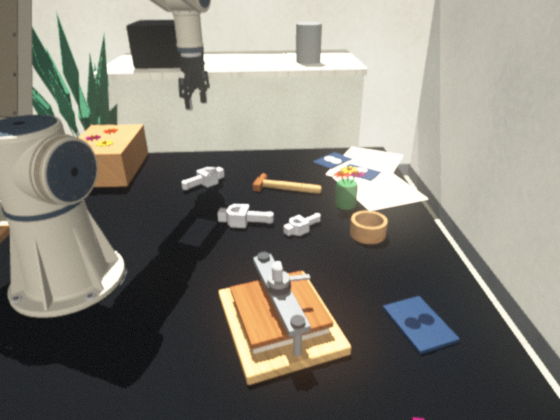

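Top view: three handle-like parts, at pixels (157,303) large, (252,255) medium at about 51 px, and (270,200) smallest at about 40 px ≈ 122 mm. The description fits the one at (270,200). The press spindle is at (402,223) and its pointer points up in the image. In the side view the handle is at (300,225) and the spindle at (279,275).

```bash
cat > h.py <<'E'
import numpy as np, cv2
from rig import ctrl, eyes
I={n:eyes.camera_info(n) for n in("top","side")}
def proj(n,P):
    c=I[n];return cv2.projectPoints(np.atleast_2d(np.array(P,float)),c["rvec"],c["tvec"],c["camera_matrix"],None)[0][:,0]
def ray(n,uv,z):
    c=I[n];R=cv2.Rodrigues(c["rvec"])[0];d=R.T@np.linalg.solve(c["camera_matrix"],[*uv,1]);o=-R.T@c["tvec"];return o+d*(z-o[2])/d[2]
def crop(im,x,y,w,h,s):
    c=cv2.resize(im[y:y+h,x:x+w],None,fx=s,fy=s,interpolation=cv2.INTER_CUBIC)
    for k in range(0,w,10):
        cv2.line(c,(k*s,0),(k*s,6),(0,255,0),1); cv2.putText(c,str(x+k),(k*s,16),0,.35,(0,255,0),1)
    for k in range(0,h,10):
        cv2.line(c,(0,k*s),(6,k*s),(0,255,0),1); cv2.putText(c,str(y+k),(8,k*s+4),0,.35,(0,255,0),1)
    return c
E
python3 - <<'E'
from h import *
t=cv2.imread("pics/top0.png");s=cv2.imread("pics/side0.png")
a=np.vstack([np.hstack([crop(t,245,175,50,50,6),crop(s,275,200,50,50,6)]),np.hstack([crop(t,375,195,50,50,6),crop(s,255,250,50,50,6)])])
cv2.imwrite("pics/c1.png",a)
for uv in[(270,200),(258,183),(281,214)]:print(ray("top",uv,.026))
print(ray("top",(402,222),.15),ray("top",(400,205),.116), ray("top",(390,227),.02))
print([ray("top",p,.022) for p in[(342,205),(418,186),(439,247),(361,270)]])
E
```

```text
[0.55769798 0.18516759 0.026     ]
[0.60782341 0.22143648 0.026     ]
[0.51691818 0.15236782 0.026     ]
[ 0.48421191 -0.16001822  0.15      ] [ 0.53446453 -0.16719468  0.116     ] [ 0.4848089  -0.16713857  0.02      ]
[array([ 0.54722777, -0.02651943,  0.022     ]), array([ 0.60834268, -0.25320132,  0.022     ]), array([ 0.42857461, -0.30799533,  0.022     ]), array([ 0.35916041, -0.07975175,  0.022     ])]
```

View pics/c1.png

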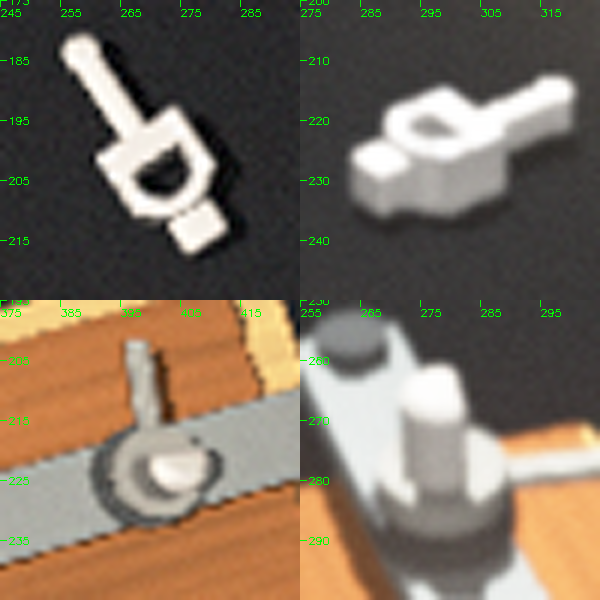

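```bash
cat > fit.py <<'E'
from h import *
from scipy.optimize import minimize
def prism(poly,z0,z1):
    p=np.array(poly);return np.vstack([np.c_[p,np.full(len(p),z)] for z in(z0,z1)])
a=np.linspace(np.pi*.68,np.pi*1.32,15)
hub=[(-.012,.0225),(.0225,.0225),(.0225,-.0225),(-.012,-.0225)]+[(.0255*np.cos(t),.0255*np.sin(t)) for t in a]
parts=[prism(hub,0,.032),prism([(0,.007),(.0805,.007),(.0805,-.007),(0,-.007)],.006,.026),prism([(0,.012),(-.0415,.012),(-.0415,-.012),(0,-.012)],.006,.026)]
def place(P,p,z=0):
    c,s=np.cos(p[2]),np.sin(p[2]);return P@np.array([[c,s,0],[-s,c,0],[0,0,1]])+[p[0],p[1],z]
def sil(n,p,box,S=8,z=0):
    x,y,w,h=box;m=np.zeros((h*S,w*S),np.uint8)
    for P in parts:
        q=cv2.convexHull(((proj(n,place(P,p,z))-[x,y]+.5)*S).astype(np.float32))
        cv2.fillConvexPoly(m,np.round(q*16).astype(np.int32),255,shift=4)
    return m
def obs(im,box,S=8):
    x,y,w,h=box;g=cv2.cvtColor(im[y:y+h,x:x+w],cv2.COLOR_BGR2GRAY).astype(np.float32)
    m=(cv2.resize(g,None,fx=S,fy=S,interpolation=cv2.INTER_LINEAR)>thr).astype(np.uint8)*255
    cs,_=cv2.findContours(m,cv2.RETR_EXTERNAL,cv2.CHAIN_APPROX_NONE);o=np.zeros_like(m)
    cv2.drawContours(o,[max(cs,key=cv2.contourArea)],-1,255,-1);return o
thr=115
E
python3 - <<'E'
from fit import *
B={"top":(245,175,50,50),"side":(275,200,50,50)}
ims={n:cv2.imread(f"pics/{n}0.png") for n in B}
O={n:obs(ims[n],B[n]) for n in B}
for ns in(("top",),("side",),("top","side")):
    f=lambda p:sum(np.count_nonzero(sil(n,p,B[n])!=O[n]) for n in ns)
    best=min((minimize(f,[.55,.18,y0],method="Nelder-Mead",options=dict(initial_simplex=np.array([[.55,.18,y0],[.56,.18,y0],[.55,.19,y0],[.55,.18,y0+.15]]))) for y0 in(.55,.7)),key=lambda r:r.fun)
    print(ns,best.x,best.fun,sum(np.count_nonzero(O[n]) for n in ns))
p=best.x
# press overlay
q=np.array([.4855,-.167,.12])
th=np.linspace(0,2*np.pi,40)
circ=lambda r:np.c_[r*np.cos(th),r*np.sin(th)]
def ring(P,z):return np.c_[P,np.full(len(P),z)]
curves=[ring(circ(.021),.12),ring(circ(.010),.15),ring(circ(.013),.12),ring(np.array([(.021,.005),(.06,.005),(.06,-.005),(.021,-.005)]),.116)]
out=[]
for n,b in(("top",(375,195,50,50)),("side",(255,250,50,50))):
    c=crop(ims[n],*b,8)
    for C in curves: cv2.polylines(c,[np.round((proj(n,place(C,q))-b[:2]+.5)*8).astype(int)],0,(255,0,255),1)
    out.append(c)
out2=[]
for n in B:
    c=crop(ims[n],*B[n],4);m=sil(n,p,B[n],4);cs,_=cv2.findContours(m,0,1);cv2.drawContours(c,cs,-1,(0,0,255),1);out2.append(c)
v=np.vstack(out2); v=cv2.copyMakeBorder(v,0,0,0,0,0)
a=np.hstack(out); b=np.hstack(out2); b=cv2.copyMakeBorder(b,0,0,0,a.shape[1]-b.shape[1],0)
cv2.imwrite("pics/ov1.png",np.vstack([a,b]))
E
```

```text
('top',) [0.55023982 0.18143    0.60696867] 1834.0 25466
('side',) [0.55190722 0.18185536 0.62735058] 2225.0 34662
('top', 'side') [0.55135262 0.18183637 0.61461118] 4516.0 60128
```

View pics/ov1.png

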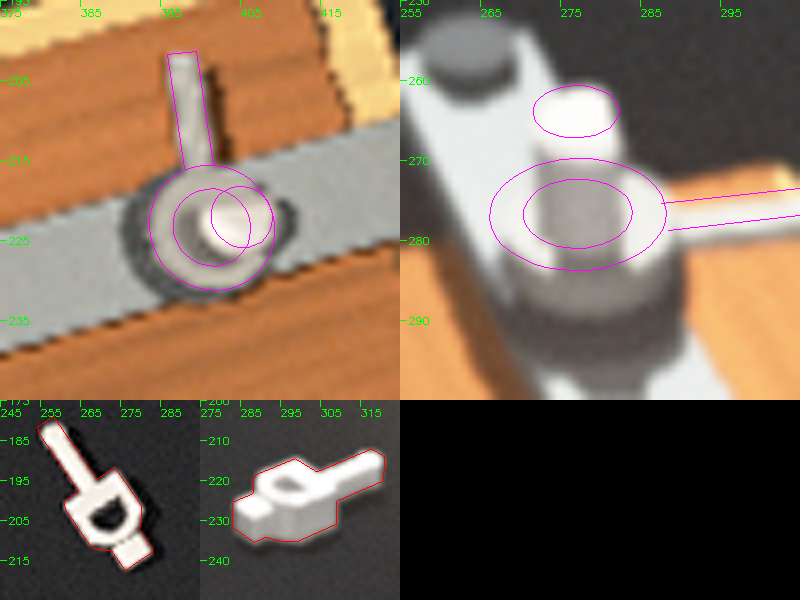

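The overlays match: handle at (0.551, 0.182) with yaw 0.615, and spindle near (0.486, -0.167) with yaw 0.12. The smallest handle is confirmed, since its outline fits at true size. Next I move above it.

{"api": "arm_command", "payload": {
  "twist": [
    [0, 0, 0],
    [0, 0, 0],
    [0, 0, 0],
    [0, 0, 0],
    [0, 0, 0],
    [0, 0, 0],
    [0, 0, 0],
    [0, 0, 0]
  ],
  "xyz": [
    [-4.3, -2.4, 0],
    [-4.3, -2.4, 0],
    [-4.3, -2.4, 0],
    [-4.3, -2.4, 0],
    [-4.3, -2.4, 0],
    [-4.3, -2.4, 0],
    [-4.3, -2.4, 0],
    [-4.3, -2.4, 0]
  ],
  "hand": [0.6, 0.6, 0.6, 0.6, 0.6, 0.6, 0.6, 0.6],
  "grip_force": 60
}}

```text
time_s: 1.1
position: [0.4876, 0.2606, 0.2311]
ee_rot: [-3.141, -0.0, 2.736]
force: [-0.4, 0.2, -0.2]
opening: 0.0684
finger_force: 0.0
```

{"api": "arm_command", "payload": {
  "twist": [
    [0, 0, 0.177],
    [0, 0, 0.177],
    [0, 0, 0.177],
    [0, 0, 0.177],
    [0, 0, 0.177],
    [0, 0, 0.177]
  ],
  "xyz": [
    [0, 0, 0],
    [0, 0, 0],
    [0, 0, 0],
    [0, 0, 0],
    [0, 0, 0],
    [0, 0, 0]
  ],
  "hand": [0.6, 0.6, 0.6, 0.6, 0.6, 0.6]
}}

```text
time_s: 1.85
position: [0.4868, 0.2619, 0.2309]
ee_rot: [-3.141, 0.0, 1.668]
force: [-0.9, -0.4, 0.4]
opening: 0.0681
finger_force: 0.0
```

{"api": "arm_command", "payload": {
  "twist": [
    [0, 0, 0.177],
    [0, 0, 0.177],
    [0, 0, 0.177],
    [0, 0, 0.177],
    [0, 0, 0.177],
    [0, 0, 0.177],
    [0, 0, 0]
  ],
  "xyz": [
    [0, 0, 0],
    [0, 0, 0],
    [0, 0, 0],
    [0, 0, 0],
    [0, 0, 0],
    [0, 0, 0],
    [0, 0, 0]
  ],
  "hand": [0.6, 0.6, 0.6, 0.6, 0.6, 0.6, 0.6]
}}

```text
time_s: 2.72
position: [0.4868, 0.262, 0.231]
ee_rot: [-3.142, 0.001, 0.613]
force: [0.1, 0.1, -0.2]
opening: 0.0681
finger_force: 0.0
```

{"api": "arm_command", "payload": {
  "twist": [
    [0, 0, 0],
    [0, 0, 0],
    [0, 0, 0],
    [0, 0, 0],
    [0, 0, 0],
    [0, 0, 0]
  ],
  "xyz": [
    [0.23, 3.43, 0],
    [0.23, 3.43, 0],
    [0.21, 3.41, 0],
    [0, 0, 5],
    [0, 0, 5],
    [0, 0, 5]
  ],
  "hand": [0.6, 0.6, 0.6, 0.6, 0.6, 0.6]
}}

```text
time_s: 3.48
position: [0.5515, 0.1816, 0.0799]
ee_rot: [3.141, -0.0, 0.616]
force: [0.6, -0.1, 0.6]
opening: 0.0683
finger_force: 0.0
```

{"api": "arm_command", "payload": {
  "twist": [
    [0, 0, 0],
    [0, 0, 0],
    [0, 0, 0],
    [0, 0, 0],
    [0, 0, 0]
  ],
  "xyz": [
    [0, 0, 3],
    [0, 0, 2.5],
    [0, 0, 1.5],
    [0, 0, 1],
    [0, 0, 0]
  ],
  "hand": [0.6, 0.6, 0.6, 0.6, 0.6]
}}

```text
time_s: 4.1
position: [0.5514, 0.1818, 0.0011]
ee_rot: [-3.141, 0.0, 0.613]
force: [-0.6, -0.0, 0.1]
opening: 0.0685
finger_force: 0.0
```

{"api": "arm_command", "payload": {
  "twist": [
    [0, 0, 0],
    [0, 0, 0],
    [0, 0, 0],
    [0, 0, 0],
    [0, 0, 0],
    [0, 0, 0]
  ],
  "xyz": [
    [0, 0, 0],
    [0, 0, 0],
    [0, 0, 0],
    [0, 0, 0],
    [0, 0, 0],
    [0, 0, 0]
  ],
  "hand": [0, -0.3, -0.6, -1, -1, -1]
}}

```text
time_s: 4.85
position: [0.5523, 0.1821, 0.0024]
ee_rot: [3.141, -0.002, 0.612]
force: [-0.5, -1.6, 6.9]
opening: 0.044
finger_force: 62.0
```

{"api": "arm_command", "payload": {
  "twist": [
    [0, 0, 0],
    [0, 0, 0],
    [0, 0, 0],
    [0, 0, 0],
    [0, 0, 0]
  ],
  "xyz": [
    [0, 0, -1.5],
    [0, 0, -4],
    [0, 0, -5],
    [0, 0, -5],
    [0, 0, -3.5]
  ],
  "hand": [-1, -1, -1, -1, -1]
}}

```text
time_s: 5.48
position: [0.5518, 0.182, 0.1947]
ee_rot: [3.141, -0.003, 0.612]
force: [-0.8, -0.4, -1.9]
opening: 0.0444
finger_force: 61.5
```

{"api": "arm_command", "payload": {
  "twist": [
    [0, 0, 0],
    [0, 0, 0],
    [0, 0, 0],
    [0, 0, 0],
    [0, 0, 0],
    [0, 0, 0],
    [0, 0, 0],
    [0, 0, 0]
  ],
  "xyz": [
    [-2, 2, 0],
    [-3.5, 3.4, 0],
    [-4, 3.9, 0],
    [-4, 3.9, 0],
    [-4, 3.9, 0],
    [-3.5, 3.4, 0],
    [-2.9, 2.8, 0],
    [-1.5, 1.5, 0]
  ],
  "hand": [-1, -1, -1, -1, -1, -1, -1, -1]
}}

```text
time_s: 6.48
position: [0.4851, -0.1689, 0.1922]
ee_rot: [3.141, -0.0, 0.61]
force: [0.4, 0.8, -1.4]
opening: 0.0442
finger_force: 61.5
```

{"api": "arm_command", "payload": {
  "twist": [
    [0, 0, 0.12],
    [0, 0, 0.12],
    [0, 0, 0.13],
    [0, 0, 0.12],
    [0, 0, 0]
  ],
  "xyz": [
    [0, 0, 0],
    [0, 0, 0],
    [0, 0, 0],
    [0, 0, 0],
    [0, 0, 0]
  ],
  "hand": [-1, -1, -1, -1, -1]
}}

```text
time_s: 7.1
position: [0.4858, -0.167, 0.192]
ee_rot: [3.141, -0.0, 0.123]
force: [-0.2, -0.2, -1.4]
opening: 0.0443
finger_force: 61.3
```

```bash
python3 - <<'E'
from fit import *
st=ctrl.read_state();print(st["position"],st["ee_rot"],st["opening"])
th=np.linspace(0,2*np.pi,60);circ=lambda r:np.c_[r*np.cos(th),r*np.sin(th)]
ring=lambda P,z:np.c_[P,np.full(len(P),z)]
D=np.array([p for p in circ(.013) if p[0]<.006]);D=D[np.argsort((np.arctan2(D[:,1],D[:,0]))%(2*np.pi))];D=np.vstack([D,D[:1]])
curves=[ring(circ(.021),.12),ring(D,.147),ring(D,.12),ring(np.array([(.021,.005),(.06,.005),(.06,-.005),(.021,-.005)]),.116)]
p=[st["position"][0],st["position"][1],st["ee_rot"][2]];z=st["position"][2]-.0012
out=[]
for n,b,bp in(("top",(365,175,66,50),0),("side",(245,215,66,75),0)):
    im=cv2.cvtColor(eyes.snapshot(n),cv2.COLOR_RGB2BGR);cv2.imwrite(f"pics/{n}1.png",im);old=cv2.imread(f"pics/{n}0.png")
    c=crop(im,*b,6);o=crop(old,*b,6)
    for P in parts:
        q=cv2.convexHull(((proj(n,place(P,p,z))-b[:2]+.5)*6).astype(np.float32));cv2.polylines(c,[np.round(q).astype(int)],1,(0,0,255),1)
    for x,col in((.4855,(255,0,255)),(.4885,(0,255,0))):
      for C in curves: cv2.polylines(o,[np.round((proj(n,place(C,[x,-.167,.12]))-b[:2]+.5)*6).astype(int)],0,col,1)
    out.append(np.hstack([c,o])[:300 if n=="top" else 450])
cv2.imwrite("pics/ov2.png",cv2.resize(np.vstack(out),None,fx=.8,fy=.8,interpolation=cv2.INTER_AREA))
E
```

```text
[ 0.48577794 -0.16700795  0.1919609 ] [ 3.14137652e+00 -4.04308125e-04  1.22719528e-01] 0.04434263219814605
```

View pics/ov2.png

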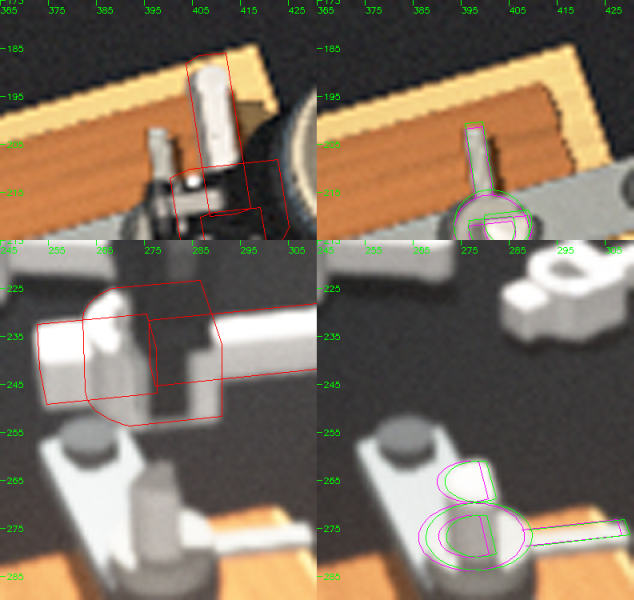

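```bash
cat > ov.py <<'E'
from fit import *
th=np.linspace(0,2*np.pi,61);circ=lambda r:np.c_[r*np.cos(th),r*np.sin(th)]
ring=lambda P,z:np.c_[P,np.full(len(P),z)]
t=np.linspace(np.arccos(6/13),2*np.pi-np.arccos(6/13),40);D=.013*np.c_[np.cos(t),np.sin(t)];D=np.vstack([D,D[:1]])
t=np.linspace(np.arccos(3/10),2*np.pi-np.arccos(3/10),40);D2=.010*np.c_[np.cos(t),np.sin(t)];D2=np.vstack([D2,D2[:1]])
sp=[ring(circ(.021),.12),ring(D,.147),ring(D2,.150),ring(np.array([(.021,.005),(.06,.005),(.06,-.005),(.021,-.005)]),.116)]
sp+=[np.array([[*p,.12],[*p,.147]]) for p in [(-.013,0),(.006,.01153),(.006,-.01153),(0,-.013)]]
def panel(n,im,b,S,curves,q,z=0,col=(255,0,255)):
    c=crop(im,*b,S)
    for C in curves: cv2.polylines(c,[np.round((proj(n,place(C,q,z))-b[:2]+.5)*S*16).astype(int)],0,col,1,cv2.LINE_AA,4)
    return c
hc=[ring(np.array(hub+hub[:1]),.032),ring(circ(.0145),.032),ring(np.array([(.02,.007),(.0805,.007),(.0805,-.007),(.02,-.007)]),.026),ring(np.array([(.02,.007),(.0805,.007),(.0805,-.007),(.02,-.007)]),.006),ring(np.array([(-.02,.012),(-.0415,.012),(-.0415,-.012),(-.02,-.012)]),.026),ring(np.array([(-.02,.012),(-.0415,.012),(-.0415,-.012),(-.02,-.012)]),.006),ring(np.array(hub+hub[:1]),0)]
E
python3 - <<'E'
from ov import *
I1={n:cv2.imread(f"pics/{n}1.png") for n in("top","side")};t0=cv2.imread("pics/top0.png")
h=[.48578,-.167,.1227];z=.1907
a=[panel("side",I1["side"],(260,258,50,37),8,sp,[.4885,-.168,.12]),panel("side",I1["side"],(248,220,66,37),6,hc,h,z),
panel("top",t0,(380,198,50,37),8,sp,[.4855,-.167,.12]),panel("top",I1["top"],(380,180,50,37),8,hc,h,z)]
a[1]=cv2.copyMakeBorder(a[1],0,296-a[1].shape[0],0,4,0)
cv2.imwrite("pics/ov3.png",np.vstack([np.hstack(a[:2]),np.hstack(a[2:])]))
E
```

```text
(no output)
```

View pics/ov3.png

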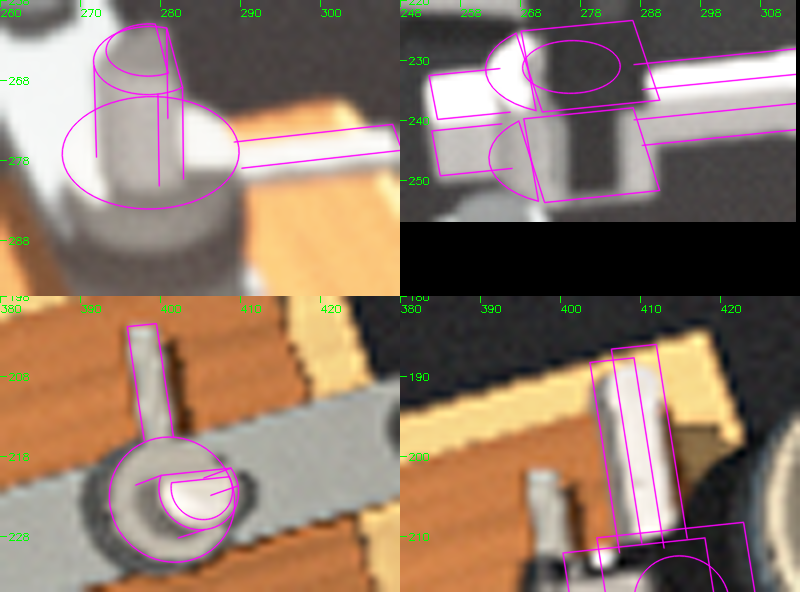

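The side view puts the spindle near x = 0.4885. The top view agrees once I allow for its height-dependent shift, measured on the held handle. I correct by that much and lower gently, watching the force.

{"api": "arm_command", "payload": {
  "twist": [
    [0, 0, 0],
    [0, 0, 0],
    [0, 0, 0],
    [0, 0, 0],
    [0, 0, 0]
  ],
  "xyz": [
    [0.26, 0.13, 0],
    [0, 0, 1.5],
    [0, 0, 1.5],
    [0, 0, 0.6],
    [0, 0, 0]
  ],
  "hand": [-1, -1, -1, -1, -1]
}}

```text
time_s: 7.82
position: [0.4882, -0.1679, 0.1544]
ee_rot: [-3.141, 0.002, 0.122]
force: [-0.4, 0.1, -1.5]
opening: 0.0442
finger_force: 61.4
```

{"api": "arm_command", "payload": {
  "twist": [
    [0, 0, 0],
    [0, 0, 0],
    [0, 0, 0],
    [0, 0, 0]
  ],
  "xyz": [
    [0, 0, 0.3],
    [0, 0, 0.3],
    [0, 0, 0.2],
    [0, 0, 0]
  ],
  "hand": [-1, -1, -1, -1]
}}

```text
time_s: 8.32
position: [0.4886, -0.168, 0.1472]
ee_rot: [-3.142, 0.0, 0.122]
force: [-0.2, 0.2, -1.9]
opening: 0.0441
finger_force: 61.4
```

The underside is already about 5 mm below the shaft top with no force, so it has entered.

{"api": "arm_command", "payload": {
  "twist": [
    [0, 0, 0],
    [0, 0, 0],
    [0, 0, 0],
    [0, 0, 0],
    [0, 0, 0]
  ],
  "xyz": [
    [0, 0, 0.5],
    [0, 0, 0.5],
    [0, 0, 0.5],
    [0, 0, 0.4],
    [0, 0, 0]
  ],
  "hand": [-1, -1, -1, -1, -1]
}}

```text
time_s: 8.95
position: [0.4884, -0.1679, 0.1279]
ee_rot: [-3.141, 0.001, 0.122]
force: [0.4, -0.5, -0.5]
opening: 0.0444
finger_force: 61.4
```

{"api": "arm_command", "payload": {
  "twist": [
    [0, 0, 0],
    [0, 0, 0],
    [0, 0, 0],
    [0, 0, 0]
  ],
  "xyz": [
    [0, 0, 0.3],
    [0, 0, 0.2],
    [0, 0, 0.15],
    [0, 0, 0]
  ],
  "hand": [-1, -1, -1, -1]
}}

```text
time_s: 9.45
position: [0.4887, -0.1681, 0.1224]
ee_rot: [3.142, -0.0, 0.122]
force: [-2.7, 1.1, 5.8]
opening: 0.044
finger_force: 62.5
```

{"api": "arm_command", "payload": {
  "twist": [
    [0, 0, 0.06],
    [0, 0, 0.1],
    [0, 0, 0.12],
    [0, 0, 0.12],
    [0, 0, 0.12],
    [0, 0, 0.12],
    [0, 0, 0.1],
    [0, 0, 0]
  ],
  "xyz": [
    [0, 0, 0],
    [0, 0, 0],
    [0, 0, 0],
    [0, 0, 0],
    [0, 0, 0],
    [0, 0, 0],
    [0, 0, 0],
    [0, 0, 0]
  ],
  "hand": [-1, -1, -1, -1, -1, -1, -1, -1]
}}

```text
time_s: 10.45
position: [0.4908, -0.1695, 0.1225]
ee_rot: [-3.141, -0.005, -0.619]
force: [3.9, -6.5, -2.9]
opening: 0.0444
finger_force: 61.6
```

```bash
python3 -c "
from rig import ctrl
s=ctrl.read_state();print(s['torque'],s['q'],s['force'])"
```

```text
[-1.05272578 -0.65213328  0.04832207] [-3.34709706e-01  3.25085871e-01  1.95745661e+00 -1.60066344e-03
  8.54154715e-01  1.85622410e+00] [ 3.93649084 -6.5067378  -2.88590124]
```

{"api": "arm_command", "payload": {
  "twist": [
    [0, 0, 0.08],
    [0, 0, 0.1],
    [0, 0, 0.08],
    [0, 0, 0.04],
    [0, 0, 0]
  ],
  "xyz": [
    [0.1, 0, 0],
    [0.1, 0, 0],
    [0.05, 0, 0],
    [0, 0, 0],
    [0, 0, 0]
  ],
  "hand": [-1, -1, -1, -1, -1]
}}

```text
time_s: 11.08
position: [0.4903, -0.1705, 0.1223]
ee_rot: [3.14, -0.001, -0.918]
force: [-4.2, -4.6, 6.7]
opening: 0.0439
finger_force: 62.8
```

```bash
python3 -c "
from rig import ctrl
s=ctrl.read_state();print(s['torque'],s['q'],s['force'])"
```

```text
[-0.78898794  0.73184521  0.10662693] [-3.36559949e-01  3.27446405e-01  1.95426481e+00 -2.12656469e-03
  8.59804342e-01  2.15372519e+00] [-4.24796014 -4.58830664  6.73451672]
```

{"api": "arm_command", "payload": {
  "twist": [
    [0, 0, 0.04],
    [0, 0, 0.04],
    [0, 0, 0.04],
    [0, 0, 0]
  ],
  "xyz": [
    [0, 0, 0],
    [0, 0, 0],
    [0, 0, 0],
    [0, 0, 0]
  ],
  "hand": [-1, -1, -1, -1]
}}

```text
time_s: 11.58
position: [0.4901, -0.1708, 0.1224]
ee_rot: [3.14, -0.001, -1.038]
force: [-5.9, -6.9, 7.0]
opening: 0.0443
finger_force: 62.9
```

```bash
python3 -c "
from rig import ctrl
s=ctrl.read_state();print(s['torque'],s['q'],s['force'])"
```

```text
[-1.08543908  1.04435754  0.10816321] [-0.33687517  0.32733576  1.95436866 -0.00291061  0.86008448  2.27371183] [-5.86826221 -6.85680383  6.96694178]
```

{"api": "arm_command", "payload": {
  "twist": [
    [0, 0, 0.04],
    [0, 0, 0.04],
    [0, 0, 0.04],
    [0, 0, 0]
  ],
  "xyz": [
    [0, 0, 0],
    [0, 0, 0],
    [0, 0, 0],
    [0, 0, 0]
  ],
  "hand": [-1, -1, -1, -1]
}}

```text
time_s: 12.08
position: [0.4898, -0.1711, 0.1224]
ee_rot: [3.139, -0.002, -1.158]
force: [-7.3, -8.3, 7.9]
opening: 0.0437
finger_force: 63.0
```

```bash
python3 -c "
from rig import ctrl
s=ctrl.read_state();print(s['torque'],s['q'],s['force'])"
```

```text
[-1.35852449e+00  1.15999432e+00  9.62997673e-04] [-0.33718686  0.32722392  1.95449108 -0.00362114  0.8604027   2.39378117] [-7.3478133  -8.32744717  7.90884592]
```

```bash
python3 - <<'E'
from ov import *
st=ctrl.read_state();h=[*st["position"][:2],st["ee_rot"][2]]
a=[]
for n,b in(("top",(370,180,66,60)),("side",(250,235,66,60))):
    im=cv2.cvtColor(eyes.snapshot(n),cv2.COLOR_RGB2BGR);cv2.imwrite(f"pics/{n}2.png",im)
    c=panel(n,im,b,6,sp[3:4],h);
    for C in hc: cv2.polylines(c,[np.round((proj(n,place(C,h,.12))-b[:2]+.5)*6*16).astype(int)],0,(0,0,255),1,cv2.LINE_AA,4)
    a.append(c)
cv2.imwrite("pics/ov4.png",np.hstack(a))
E
```

```text
(no output)
```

View pics/ov4.png

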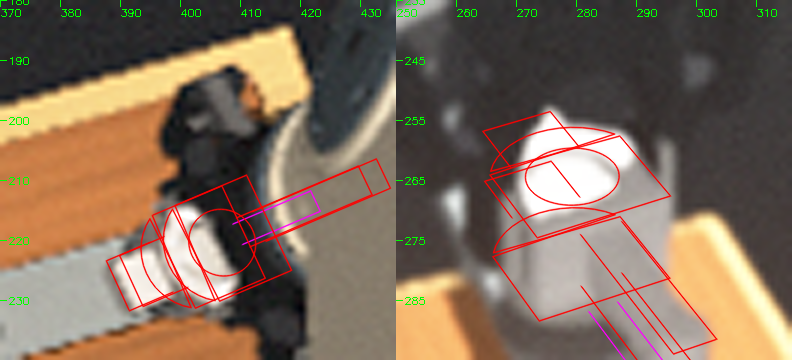

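{"api": "arm_command", "payload": {
  "twist": [
    [0, 0, 0.04],
    [0, 0, 0.03],
    [0, 0, 0]
  ],
  "xyz": [
    [0, 0, 0],
    [0, 0, 0],
    [0, 0, 0]
  ],
  "hand": [-1, -1, -1]
}}

```text
time_s: 12.55
position: [0.4895, -0.1715, 0.1224]
ee_rot: [3.139, -0.002, -1.226]
force: [-8.9, -12.6, 7.7]
opening: 0.0443
finger_force: 63.0
```

```bash
python3 -c "
from rig import ctrl
s=ctrl.read_state();print(s['torque'],s['q'],s['force'])"
```

```text
[-1.7774407   1.36235614  0.44325938] [-0.33748762  0.32717403  1.95458203 -0.00496353  0.86059918  2.46299444] [ -8.93065497 -12.62198157   7.74081436]
```

{"api": "arm_command", "payload": {
  "twist": [
    [0, 0, 0.03],
    [0, 0, 0.02],
    [0, 0, 0]
  ],
  "xyz": [
    [0, 0, 0],
    [0, 0, 0],
    [0, 0, 0]
  ],
  "hand": [-1, -1, -1]
}}

```text
time_s: 12.92
position: [0.4891, -0.1718, 0.1223]
ee_rot: [3.138, -0.003, -1.275]
force: [-10.5, -13.0, 9.4]
opening: 0.0442
finger_force: 63.1
```

```bash
python3 -c "
from rig import ctrl
s=ctrl.read_state();print(s['torque'],s['q'],s['force'])"
```

```text
[-2.06998043  1.64075187  0.87168612] [-0.33770016  0.32710355  1.95479117 -0.00607455  0.86096528  2.51226368] [-10.47735706 -13.03294321   9.42236995]
```

Torque climbs to 0.87 N m against the roughly 0.12 N m friction, so the stop is reached. I unload, release and lift.

{"api": "arm_command", "payload": {
  "twist": [
    [0, 0, -0.04],
    [0, 0, -0.03],
    [0, 0, 0],
    [0, 0, 0]
  ],
  "xyz": [
    [0.06, 0.1, 0],
    [0.06, 0.1, 0],
    [0, 0, 0],
    [0, 0, 0]
  ],
  "hand": [-1, -1, -1, -1]
}}

```text
time_s: 13.42
position: [0.489, -0.1719, 0.1224]
ee_rot: [3.141, -0.001, -1.208]
force: [-3.2, -1.8, 6.4]
opening: 0.0438
finger_force: 62.7
```

{"api": "arm_command", "payload": {
  "twist": [
    [0, 0, 0],
    [0, 0, 0],
    [0, 0, 0],
    [0, 0, 0]
  ],
  "xyz": [
    [0, 0, 0],
    [0, 0, 0],
    [0, 0, 0],
    [0, 0, 0]
  ],
  "hand": [0.2, 0.4, 0.6, 0.6]
}}

```text
time_s: 13.92
position: [0.4892, -0.1714, 0.1218]
ee_rot: [-3.142, -0.0, -1.208]
force: [-0.6, 0.2, 0.2]
opening: 0.0683
finger_force: 0.0
```

{"api": "arm_command", "payload": {
  "twist": [
    [0, 0, 0],
    [0, 0, 0],
    [0, 0, 0],
    [0, 0, 0],
    [0, 0, 0],
    [0, 0, 0]
  ],
  "xyz": [
    [0, 0, -1],
    [0, 0, -2],
    [0, 0, -3],
    [0, 0, -4],
    [0, 0, -5],
    [0, 0, 0]
  ],
  "hand": [0.6, 0.6, 0.6, 0.6, 0.6, 0.6]
}}

```text
time_s: 14.68
position: [0.4913, -0.1722, 0.2765]
ee_rot: [-3.136, -0.005, -1.208]
force: [0.5, 0.1, -0.5]
opening: 0.0682
finger_force: 0.0
```

{"api": "arm_command", "payload": {
  "twist": [
    [0, 0, 0],
    [0, 0, 0],
    [0, 0, 0],
    [0, 0, 0]
  ],
  "xyz": [
    [-4, 0, 0],
    [-4, 0, 0],
    [-4, 0, 0],
    [0, 0, 0]
  ],
  "hand": [0.6, 0.6, 0.6, 0.6]
}}

```text
time_s: 15.18
position: [0.4452, -0.0574, 0.2715]
ee_rot: [3.141, 0.001, -1.206]
force: [-0.2, -0.0, -0.1]
opening: 0.0679
finger_force: 0.0
```

```bash
python3 - <<'E'
from ov import *
h=[.489,-.1695,-.95]
a=[]
for n,b in(("top",(365,180,66,70)),("side",(250,235,66,70))):
    im=cv2.cvtColor(eyes.snapshot(n),cv2.COLOR_RGB2BGR);cv2.imwrite(f"pics/{n}3.png",im)
    c=panel(n,im,b,6,sp[3:4],h)
    a.append(c)
cv2.imwrite("pics/ov5.png",np.hstack(a))
E
```

```text
(no output)
```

View pics/ov5.png

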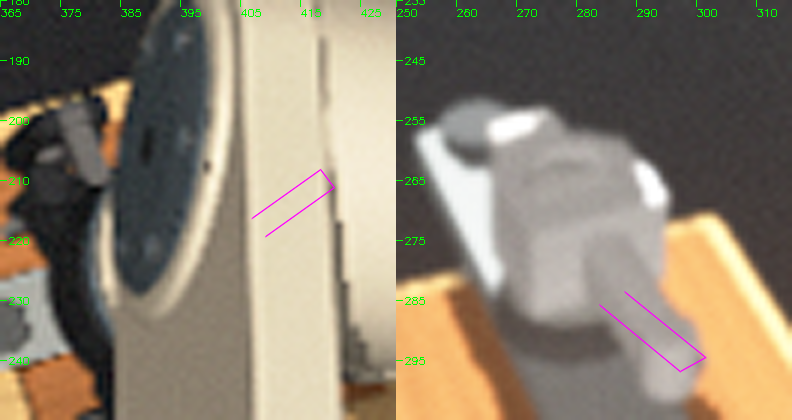

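The side view shows the handle seated and upright on the collar. The arm hides the top view, so I clear it and check the angle.

{"api": "arm_command", "payload": {
  "twist": [
    [0, 0, 0],
    [0, 0, 0],
    [0, 0, 0],
    [0, 0, 0],
    [0, 0, 0],
    [0, 0, 0],
    [0, 0, 0]
  ],
  "xyz": [
    [-4, -1, 0],
    [-4, -1, 0],
    [-4, -1, 0],
    [-4, -1, 0],
    [-4, -1, 0],
    [-4, -1, 0],
    [0, 0, 0]
  ],
  "hand": [0.6, 0.6, 0.6, 0.6, 0.6, 0.6, 0.6]
}}

```text
time_s: 16.15
position: [0.4268, 0.1537, 0.271]
ee_rot: [-3.135, 0.051, -1.164]
force: [0.3, 0.2, -0.2]
opening: 0.0677
finger_force: 0.0
```

```bash
python3 - <<'E'
from ov import *
h=[.4875,-.1685,-1.15]
a=[]
for n,b in(("top",(375,190,66,60)),("side",(250,245,66,60))):
    im=cv2.cvtColor(eyes.snapshot(n),cv2.COLOR_RGB2BGR);cv2.imwrite(f"pics/{n}4.png",im)
    c=panel(n,im,b,6,sp[3:4],h)
    for C in hc: cv2.polylines(c,[np.round((proj(n,place(C,h,.12))-b[:2]+.5)*6*16).astype(int)],0,(0,0,255),1,cv2.LINE_AA,4)
    a.append(c)
cv2.imwrite("pics/ov6.png",np.hstack(a))
E
```

View pics/ov6.png

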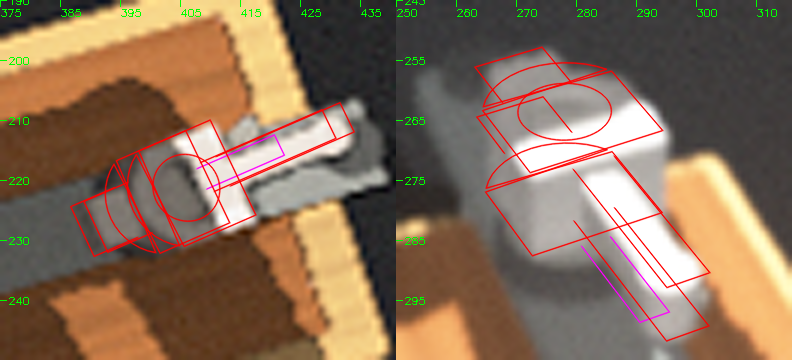

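```bash
python3 - <<'E'
from ov import *
t=cv2.imread("pics/top4.png");s=cv2.imread("pics/side4.png")
b=(388,195,50,37)
g=lambda im:cv2.convertScaleAbs(im,alpha=1)
A=crop(g(t),*b,16)[:592]
q=lambda y:[.4855,-.167,y]
for y,col in((-.83,(0,255,0)),(-1.0,(255,0,255))):
    cv2.polylines(A,[np.round((proj("top",place(sp[3],q(y)))-b[:2]+.5)*16).astype(int)],0,col,1,cv2.LINE_AA)
for y,col in((-1.08,(255,255,0)),(-1.2,(0,0,255))):
    cv2.polylines(A,[np.round((proj("top",place(hc[2],q(y),.12))-b[:2]+.5)*16).astype(int)],0,col,1,cv2.LINE_AA)
cv2.imwrite("pics/last.png",A[:600,:800])
E
```

```text
(no output)
```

View pics/last.png

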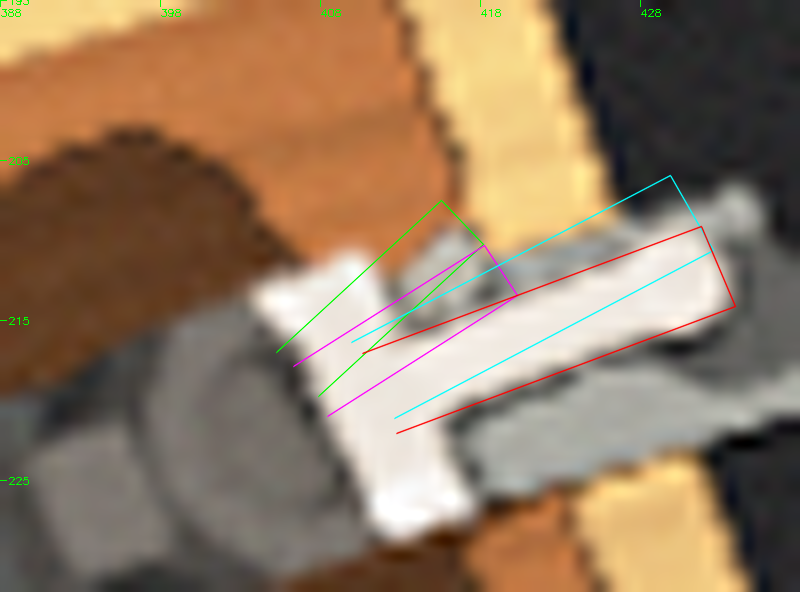

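The pointer tip shows at about (416,211), so its yaw is about -0.92, which matches press yaw 0.278 - 1.2: the spindle is at its stop. The handle is at about -1.2, so it sits 0.27 rad past the pointer, too near the 0.3 limit. I'll regrasp and turn it back about 0.2 within its slack.

{"api": "arm_command", "payload": {
  "twist": [
    [0, 0, 0],
    [0, 0, 0],
    [0, 0, 0],
    [0, 0, 0],
    [0, 0, 0],
    [0, 0, 0],
    [0, 0, 0]
  ],
  "xyz": [
    [4, 0.5, 0],
    [4, 0.5, 0],
    [4, 0.5, 0],
    [4, 0.5, 0],
    [4, 0.5, 0],
    [4, 0.5, 0],
    [0, 0, 0]
  ],
  "hand": [0.6, 0.6, 0.6, 0.6, 0.6, 0.6, 0.6]
}}

```text
time_s: 17.12
position: [0.4938, -0.0816, 0.2586]
ee_rot: [-3.135, 0.05, -1.168]
force: [-0.2, 0.4, -0.1]
opening: 0.0685
finger_force: 0.0
```

```bash
cat > go.py <<'E'
import sys,numpy as np
from scipy.spatial.transform import Rotation as R
from rig import ctrl
s=ctrl.read_state();r=R.from_euler("xyz",s["ee_rot"]);g=R.from_euler("xyz",[np.pi,0,float(sys.argv[4])])
print(s["position"],s["ee_rot"],s["q"]);print("twist",(r.inv()*g).as_rotvec().round(3),"xyz after twist, cm",(g.inv().apply(np.array(sys.argv[1:4],float)-s["position"])*100).round(2),"before",(r.inv().apply(np.array(sys.argv[1:4],float)-s["position"])*100).round(2))
E
python3 go.py .4892 -.1714 .25 -1.208
```

```text
[ 0.49381043 -0.08160956  0.25864077] [-3.13517893  0.04981172 -1.16828157] [-0.19740558  0.14275239  1.84907592  0.04852265  1.17302653  2.52251268]
twist [-0.005  0.05   0.04 ] xyz after twist, cm [8.23 3.62 0.86] before [8.11 3.94 0.44]
```

{"api": "arm_command", "payload": {
  "twist": [
    [-0.005, 0.05, 0.04],
    [0, 0, 0],
    [0, 0, 0],
    [0, 0, 0],
    [0, 0, 0]
  ],
  "xyz": [
    [0, 0, 0],
    [2.7, 1.2, 0.3],
    [2.8, 1.2, 0.3],
    [2.73, 1.22, 0.26],
    [0, 0, 0]
  ],
  "hand": [0.6, 0.6, 0.6, 0.6, 0.6]
}}

```text
time_s: 17.75
position: [0.4887, -0.1695, 0.2501]
ee_rot: [-3.141, 0.001, -1.207]
force: [-0.7, 0.1, -0.0]
opening: 0.0684
finger_force: 0.0
```

```bash
python3 go.py .4892 -.1714 .124 -1.208
```

```text
[ 0.48872641 -0.16947039  0.25007637] [-3.14113099e+00  6.96128236e-04 -1.20669542e+00] [-3.37234313e-01  1.65867676e-01  1.84033423e+00  9.15053148e-04
  1.13548737e+00  2.43987169e+00]
twist [-0.     0.001  0.001] xyz after twist, cm [ 0.2   0.02 12.61] before [ 0.21  0.03 12.61]
```

{"api": "arm_command", "payload": {
  "twist": [
    [0, 0, 0],
    [0, 0, 0],
    [0, 0, 0],
    [0, 0, 0],
    [0, 0, 0],
    [0, 0, 0]
  ],
  "xyz": [
    [0.2, 0, 3],
    [0, 0, 3.5],
    [0, 0, 3],
    [0, 0, 2],
    [0, 0, 1.1],
    [0, 0, 0]
  ],
  "hand": [0.6, 0.6, 0.6, 0.6, 0.6, 0.6]
}}

```text
time_s: 18.5
position: [0.4899, -0.1696, 0.124]
ee_rot: [-3.141, 0.001, -1.204]
force: [-0.1, 0.2, -0.4]
opening: 0.0684
finger_force: 0.0
```

{"api": "arm_command", "payload": {
  "twist": [
    [0, 0, 0],
    [0, 0, 0],
    [0, 0, 0],
    [0, 0, 0],
    [0, 0, 0],
    [0, 0, 0]
  ],
  "xyz": [
    [0, 0, 0],
    [0, 0, 0],
    [0, 0, 0],
    [0, 0, 0],
    [0, 0, 0],
    [0, 0, 0]
  ],
  "hand": [0.2, -0.1, -0.4, -1, -1, -1],
  "grip_force": 40
}}

```text
time_s: 19.25
position: [0.4893, -0.1707, 0.1253]
ee_rot: [3.141, 0.0, -1.203]
force: [-6.7, -2.4, 7.4]
opening: 0.0446
finger_force: 40.9
```

{"api": "arm_command", "payload": {
  "twist": [
    [0, 0, -0.05],
    [0, 0, -0.05],
    [0, 0, -0.05],
    [0, 0, -0.05],
    [0, 0, 0],
    [0, 0, 0]
  ],
  "xyz": [
    [0, 0, 0],
    [0, 0, 0],
    [0, 0, 0],
    [0, 0, 0],
    [0, 0, 0],
    [0, 0, 0]
  ],
  "hand": [-1, -1, -1, -1, -1, -1]
}}

```text
time_s: 20.0
position: [0.4897, -0.1703, 0.1253]
ee_rot: [-3.141, 0.0, -1.004]
force: [-5.8, -0.1, 5.7]
opening: 0.0443
finger_force: 40.6
```

```bash
python3 -c "
from rig import ctrl
s=ctrl.read_state();print(s['torque'],s['q'],s['force'])"
```

```text
[0.02035226 0.76491064 0.15936768] [-3.38027523e-01  3.22211373e-01  1.95356556e+00  9.18303207e-04
  8.65859083e-01  2.23617584e+00] [-5.75899496 -0.05079411  5.74028392]
```

{"api": "arm_command", "payload": {
  "twist": [
    [0, 0, 0],
    [0, 0, 0],
    [0, 0, 0],
    [0, 0, 0],
    [0, 0, 0]
  ],
  "xyz": [
    [0, 0, 0],
    [0, 0, 0],
    [0, 0, 0],
    [0, 0, 0],
    [0, 0, 0]
  ],
  "hand": [0, 0.3, 0.6, 0.6, 0.6]
}}

```text
time_s: 20.62
position: [0.4903, -0.1703, 0.1243]
ee_rot: [-3.14, 0.0, -1.004]
force: [-0.0, -1.1, -0.3]
opening: 0.0685
finger_force: 0.0
```

{"api": "arm_command", "payload": {
  "twist": [
    [0, 0, 0],
    [0, 0, 0],
    [0, 0, 0],
    [0, 0, 0],
    [0, 0, 0],
    [0, 0, 0]
  ],
  "xyz": [
    [0, 0, -1],
    [0, 0, -2],
    [0, 0, -3],
    [0, 0, -4],
    [0, 0, -4],
    [0, 0, 0]
  ],
  "hand": [0.6, 0.6, 0.6, 0.6, 0.6, 0.6]
}}

```text
time_s: 21.38
position: [0.4919, -0.171, 0.2682]
ee_rot: [-3.136, -0.005, -1.004]
force: [-0.0, -0.1, -0.2]
opening: 0.0683
finger_force: 0.0
```

{"api": "arm_command", "payload": {
  "twist": [
    [0, 0, 0],
    [0, 0, 0],
    [0, 0, 0],
    [0, 0, 0],
    [0, 0, 0],
    [0, 0, 0],
    [0, 0, 0],
    [0, 0, 0]
  ],
  "xyz": [
    [-4, -1, 0],
    [-4, -1, 0],
    [-4, -1, 0],
    [-4, -1, 0],
    [-4, -1, 0],
    [-4, -1, 0],
    [-4, -1, 0],
    [-4, -1, 0]
  ],
  "hand": [0.6, 0.6, 0.6, 0.6, 0.6, 0.6, 0.6, 0.6]
}}

```text
time_s: 22.38
position: [0.3848, 0.1436, 0.2641]
ee_rot: [-3.141, 0.0, -1.004]
force: [0.5, -0.2, 0.2]
opening: 0.0679
finger_force: 0.0
```

```bash
python3 - <<'E'
from ov import *
# white-bright fit of wing in top: principal axis of bright pixels
for k in(4,5):
    if k==5:
        for n in("top","side"): cv2.imwrite(f"pics/{n}5.png",eyes.snapshot(n)[:,:,::-1])
    im=cv2.imread(f"pics/top{k}.png");g=im[195:240,385:440].astype(int)
    m=(g.min(2)>200).astype(np.uint8)
    n,l,st,c=cv2.connectedComponentsWithStats(m);i=1+np.argmax(st[1:,4]);ys,xs=np.where(l==i)
    w=np.array([ray("top",(x+385,y+195),.146)[:2] for x,y in zip(xs,ys)])
    q=np.array([.4855,-.167]);d=w-q;r=np.hypot(*d.T);wi=d[(r>.035)]
    v=cv2.fitLine(wi.astype(np.float32),cv2.DIST_L2,0,.01,.01).ravel()
    print(k,len(xs),"wing yaw",np.arctan(v[1]/v[0]),np.arctan2(*wi.mean(0)[::-1]),"max r",r.max())
    s=cv2.imread(f"pics/side{k}.png")[245:305,255:310].astype(int);m=(s.min(2)>215).astype(np.uint8)
    n,l,st,c=cv2.connectedComponentsWithStats(m);i=1+np.argmax(st[1:,4]);print("side bright bbox",st[i],c[i])
# sweep: best yaw of handle edges in both views, by gradient along projected wing/hub top edges
for k in(4,5):
  for n,q in(("top",(.4855,-.167)),("side",(.489,-.1695))):
    g=cv2.GaussianBlur(cv2.cvtColor(cv2.imread(f"pics/{n}{k}.png"),6).astype(np.float32),(0,0),.7)
    G=np.hypot(cv2.Sobel(g,5,1,0),cv2.Sobel(g,5,0,1));best=[]
    for y in np.arange(-1.35,-.7,.02):
      for dx in np.arange(-.004,.0041,.001):
        for dy in np.arange(-.004,.0041,.001):
          P=np.vstack([np.linspace(a,b,25) for C in(hc[0][:3],hc[2]) for a,b in zip(C[:-1],C[1:])])
          uv=proj(n,place(P,[q[0]+dx,q[1]+dy,y],.12)).astype(np.float32)
          best.append((cv2.remap(G,uv[:,0],uv[:,1],1).mean(),round(y,2),round(dx,3),round(dy,3)))
    print(k,n,sorted(best)[-3:])
E
```

```text
4 177 wing yaw -1.2017344 -1.195389588189855 max r 0.07973219504271381
side bright bbox [ 26  28  20  21 178] [35.39325843 38.46067416]
5 282 wing yaw -1.0081873 -0.9793860477580458 max r 0.07916242594310374
side bright bbox [ 11  11  30  19 360] [23.925      19.39166667]
4 top [(np.float32(268.35175), np.float64(-1.17), np.float64(0.0), np.float64(-0.001)), (np.float32(268.35666), np.float64(-1.19), np.float64(0.001), np.float64(-0.001)), (np.float32(269.6187), np.float64(-1.19), np.float64(0.0), np.float64(-0.001))]
4 side [(np.float32(253.37535), np.float64(-1.23), np.float64(0.002), np.float64(-0.003)), (np.float32(253.81242), np.float64(-1.25), np.float64(0.003), np.float64(-0.002)), (np.float32(255.5335), np.float64(-1.23), np.float64(0.002), np.float64(-0.002))]
5 top [(np.float32(317.57407), np.float64(-0.99), np.float64(0.001), np.float64(0.0)), (np.float32(318.27), np.float64(-0.97), np.float64(0.0), np.float64(0.0)), (np.float32(319.65985), np.float64(-0.97), np.float64(0.0), np.float64(-0.001))]
5 side [(np.float32(250.1155), np.float64(-1.03), np.float64(0.003), np.float64(-0.001)), (np.float32(251.75539), np.float64(-1.05), np.float64(0.003), np.float64(0.0)), (np.float32(252.47104), np.float64(-1.05), np.float64(0.003), np.float64(-0.001))]
```

The handle is now at yaw about -1.0, within 0.1 rad of the pointer. Its top edges fit the seated height and the axis.

```bash
python3 -c "
from rig import ctrl
print(ctrl.finish_job())"
```

```text
the job is handed in; nothing more can be done
None
```

I fitted the smallest handle fully home over the pointer, turned the spindle clockwise to its hard stop, released it and handed the job in. `finish_job` gave no verdict; by camera estimate the spindle is near 1.2 rad and the long wing within about 0.1 rad of the pointer, after I turned the handle back 0.2 rad in its slack.

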